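Snap a controller module into the soldering jig

ROBOT

A 6-joint arm with a two-finger parallel gripper is mounted at the origin on the work surface. World frame = base frame: x ahead of the robot, y to its left, z up, the work surface at z = 0. Lengths are in mm, angles in rad, forces in N, time in s.
With the tool pointing down it reaches from about 350 to 975 mm from the base axis. Payload 7.1 kg.
Tool frame: the origin (TCP) lies midway between the tips of the shut fingers; the grasp point (between the pads) lies 19 mm behind it; z points along the fingers, y is the line along which they close (so a half turn about z gives the same grasp; the last joint's range is limited). The gripper opens to 88 mm and grips with 3 to 60 N. Pads are 20 mm wide; open, the fingers measure 115 mm over their backs; the gripper's body (75 mm by 178 mm) begins 61 mm behind the grasp point.
Start: joints at [-1.159, 0.423, 1.63, -0, 1.089, -0.019], TCP at [261.013, -567.87, 222.675] pointing down, gripper open.
Joint ranges: [-3, 3], [-0.9, 2.11], [0.09, 2.58], [-1.31, 4.45], [0.11, 2.69], [-2.54, 2.54]. Speed limits (rad/s): [2.39, 2.39, 3.01, 3.14, 3.14, 3.14].

INTERFACE

Orientations are given as a rotation vector (axis times angle).
In Python, from workcell import ctrl gives the robot as it stands.
- The arm moves only by the shell command python3 -m inch 'ROWS' [OPENING]. ROWS is JSON, a list of rows, each an object with "xyz": the shift along the tool's x, y, z in mm, a list of three; "rot": the turn, a rotation vector about the tool's x, y, z in rad, a list of three. In form: [{"xyz": [dx, dy, dz], "rot": [ax, ay, az]}, ...]. A call has 1 to 12 rows; each row is the pose to reach, as a shift and turn from the pose commanded when the call began, along the tool's axes at that moment; what a row does not reach only later rows make up. A row lasts 1/12 s, in which the tool goes at most 41.7 mm and 7.16 degrees, less where a joint would pass 70% of its speed; a pose out of reach is approached as far as the arm can. A call with a gripper value outside its range is refused whole. OPENING is the closure in counts, from 0 (fully open) to 255 (shut), set as the call begins (- or left out, the last holds). The fingers move at their own pace and stop on an object; the grip force is fixed at half the most. Time passes only in rows, so rows that repeat a pose let the fingers close. It gives the time, the measured TCP pose, the force, the opening and the grip force at its end, in the units of the state.
- ctrl.get_obs(): the state, without advancing time (a new reading comes with each control period).
- ctrl.get_image(name): name is "side" or "top" or "wrist"; returns the picture (420x560x3 uint8, red, green, blue); there is no depth.
- ctrl.camera_model(name): a dict with "fx", "fy", "cx", "cy" (pixels), "k1" (the pictures are not rectified: a ray, as slopes to the right and down, at radius r is drawn at 1 + k1 r^2 times it, then the intrinsics apply), "position" and "attitude" of the camera in the world. Camera axes: x right, y up, looking along -z (the intrinsics and any distortion apply to the point x, -y, -z); pixel columns grow to the right and rows downward; lengths in mm; the calibration is good to about 2 mm. A picture is of the moment at which its call begins: read the wrist's pose just before it. camera_model takes no time and is no camera call; for the wrist camera it gives the pose at the moment of the call.
- ctrl.close_job(): hands the job in; it is judged then, once.
The state is a dict: "t": time; "qpos": joint angles; "qvel": joint speeds; "joint_torque": joint torques, N m; "ee_pos": TCP position; "orientation": TCP orientation; "ft_force": force on the tool from outside, world axes, zero at the start; "moment": the same for the moment, N m; "width": finger opening in mm; "grasp_force": force on a finger pad.
Only numpy, scipy, OpenCV 4.12 (cv2) and the standard library are available. Lean on these libraries where they do the work, as an engineer would, in place of code of your own. Each camera call takes 0.05 s, during which the arm holds its last target. There are 200 camera calls.

TASK

Load the black controller module with the green board into the blue soldering jig: slide it off the landing into the white-floored pocket, nose first under the lip of the red spring jaw, and bring its tail down behind the landing's edge so that the whole module lies flat and square on the pocket floor, held by the jaw. Leave the solder spool, the brass tin and the screwdriver where they are.

Things in the scene. Friction and masses are not known exactly. Their poses are not given: they have to be found in the camera images.
- jig: Blue soldering jig fixed to the bench, 315 x 160 mm. Origin on the bench (z 0) below the middle of the edge where landing ends and pocket begins; x = loading direction. In its frame, mm: landing (flat deck, top z 24) x -180..0, y -46..100; pocket starts at x 0 with an upright rear wall, floor (white) z 12, side walls at y +-47.5 up to z 24; aluminium jaw housing x 121..135, top z 36.
- fence (a point): Aluminium fence along one side of the landing, 12 mm wide, 12 mm tall (jig x -180..0, y -58..-46 mm). The point: middle of its inner face's foot (jig x -90, y -46, z 24 mm), axes as the jig's. A module lying against this face is in line with the middle of the pocket.
- jaw (a joint): Red spring jaw over the pocket's far end, 60 mm wide, slides along jig x: 0 = free (face at jig x 95 mm), up to 0.012 m pushed away from the landing; needs 4 N to start, 9 N at the end. A lip on top juts 4 mm towards the landing, underside 16 mm above the pocket floor, top at jig z 32 mm. Reads about 0.005 with the module home.
- pocket (a point): Point on the pocket floor where the centre of the module's underside belongs (jig x 50, y 0, z 12 mm); axes as the jig's. The pocket is 3 mm wider than the module, and the free jaw leaves it 5 mm too short, so the jaw has to be pushed back.
- module: Loose controller module: black tray 100 mm long (its x, nose at +x, marked by brass pads), 92 mm wide, 14 mm thick, about 0.25 kg. On top a green board with three parts 3 mm tall (x -15..32 mm); the tail strip x -50..-24 mm is bare black. Origin: centre of its underside. It starts flat on the landing, nose roughly towards the pocket, askew and off the fence.
- spool: Red solder spool standing on its flange, 56 mm diameter, 34 mm tall, on the bench beside the jig. Origin: centre of its underside.
- tin: Open brass-coloured tin, 64 mm diameter, 55 mm tall, on the bench past the jaw end of the jig. Origin: centre of its underside.
- driver: Screwdriver with orange handle, 150 mm long, lying on the bench beside the jig. Origin: its underside.
Mind the look-alikes: they are no part of the job. Several things have the shape of the module; the one meant has the colours described above.

How it is judged (in metres and radians):
At the end, for the whole second after the job is handed in: The module lies at rest in the pocket: its underside within 2 mm of the pocket floor, tilted less than 0.025 rad, within 4 mm of the pocket's centre and 0.05 rad of its direction, with the jaw pushed back by more than 2 mm and so holding it (x of module in the frame of pocket between -0.004 and 0.004 m and y of module in the frame of pocket between -0.004 and 0.004 m and z of module in the frame of pocket below 0.002 m and angle between module's own z axis and vertical below 0.025 rad and angle between the x axis of module and the x axis of jig, either way round below 0.05 rad and value of joint jaw above 0.002 m and linear speed of module below 0.01 m/s); the robot touches nothing.
It fails at once if the solder spool is moved by more than 25 mm (distance of spool from where it was at the start of the episode above 0.025 m).
It fails at once if the brass tin is moved by more than 25 mm (distance of tin from where it was at the start of the episode above 0.025 m).
It fails at once if the screwdriver is moved by more than 25 mm (distance of driver from where it was at the start of the episode above 0.025 m).
It also fails if it takes over 54 s, if anything falls off the work surface, if the arm or the gripper's body presses on something with over 40 N, if the wrist force passes 120 N, or if a joint passes its speed limit or range.

## Working session

There is one attempt and no reset: what is moved stays moved. The work goes in short steps, Python scripts to look and compute and a shell command to move; the robot and the scene stay as the last step left them, time stands still between calls to the robot, and variables do not carry over. Pictures are saved under pics/ and viewed, at most 13 in all, crops included, and the job is handed in when it is done.

```bash
ls; mkdir -p pics; python3 - <<'E'
from workcell import ctrl
import cv2
for n in("top","side"):
    im=ctrl.get_image(n); cv2.imwrite(f"pics/{n}0.png",im[:,:,::-1]); print(n,ctrl.camera_model(n))
o=ctrl.get_obs(); print(o['t'],o['ee_pos'],o['orientation'],o['ft_force'],o['width'])
E
```

```text
pics
top {'fx': 384.5888592124601, 'fy': 384.5888592124601, 'cx': 281.61233689659264, 'cy': 209.86149757372797, 'k1': -0.08498517651010461, 'position': array([340.24558804, -39.48294627, 915.45079323]), 'attitude': array([ 0.17864664, -0.19177102, -1.63234819])}
side {'fx': 403.8809579732861, 'fy': 403.8809579732861, 'cx': 282.56021150804156, 'cy': 208.34485530622987, 'k1': -0.07484349567713579, 'position': array([535.7873018 , 627.34826759, 561.34657461]), 'attitude': array([ 2.44047539e-03, -1.37807769e+00, -2.76771937e+00])}
0.1 [ 260.80657634 -567.43716993  221.9718128 ] [-3.06768372e+00 -6.71135777e-01  4.16232263e-04] [-0.29262654  0.2351756  -0.33071172] 87.68741577806661
```

View pics/top0.png

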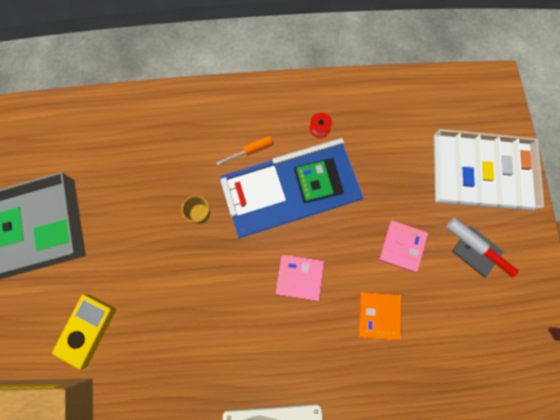

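View pics/side0.png

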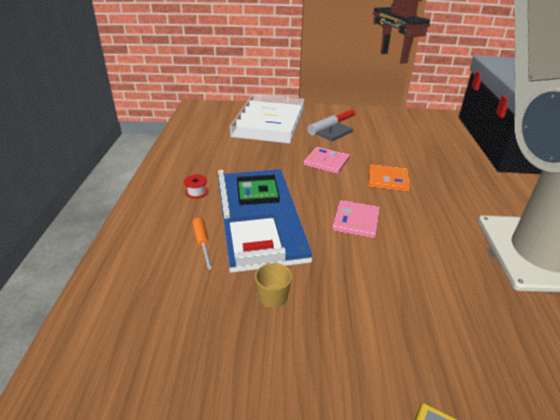

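The top view shows the jig at about (290,188) with the loading direction to the left. The module is at (318,181), the spool at (320,124), the driver at (245,150) and the tin at (195,209). I'll enlarge the jig to get precise pixels.

```bash
cat > h.py <<'E'
import numpy as np,cv2
from scipy.spatial.transform import Rotation as R
def ray(m,u,v):
    K=np.array([[m['fx'],0,m['cx']],[0,m['fy'],m['cy']],[0,0,1]])
    p=cv2.undistortPoints(np.array([[[u,v]]],float),K,np.array([m['k1'],0,0,0.]))[0,0]
    return R.from_rotvec(m['attitude']).apply([p[0],-p[1],-1])
def at(m,u,v,z):
    d=ray(m,u,v); c=np.array(m['position']); return c+d*(z-c[2])/d[2]
def proj(m,P):
    p=R.from_rotvec(m['attitude']).inv().apply(np.atleast_2d(P)-m['position'])
    x=p[:,0]/-p[:,2]; y=-p[:,1]/-p[:,2]; s=1+m['k1']*(x*x+y*y)
    return np.c_[m['fx']*x*s+m['cx'],m['fy']*y*s+m['cy']]
E
python3 - <<'E'
import cv2
im=cv2.imread('pics/top0.png')[130:245,210:370]
cv2.imwrite('pics/topz.png',cv2.resize(im,None,fx=5,fy=5,interpolation=cv2.INTER_CUBIC))
E
```

```text
(no output)
```

View pics/topz.png

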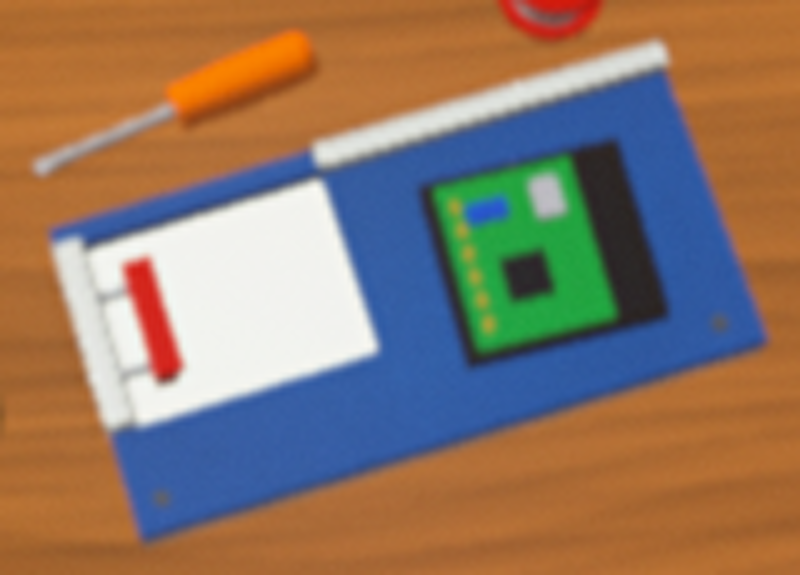

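The crop shows the jig corners at (767,343), (145,540) and (50,232), and the fence end at (665,40)-(668,68). The module corners are at (421,185), (468,365), (618,142) and (667,313), with the tail to the right.

```bash
cat > fit.py <<'E'
from h import *
from workcell import ctrl
from scipy.optimize import least_squares
m=ctrl.camera_model("top")
f=lambda P:np.array(P,float)/5+[210-.4,130-.4]
Jp=f([(767,343),(145,540),(50,232),(665,40),(668,68),(380,352),(313,146)]);
JP=np.array([(-180,100,24),(135,100,24),(135,-60,24),(-180,-58,36),(-180,-46,36),(0,47.5,12),(0,-58,36)])
Mp=f([(421,185),(468,365),(618,142),(667,313)]); MP=np.array([(50,-46,38),(50,46,38),(-50,-46,38),(-50,46,38)])
def T(p,P): c,s=np.cos(p[2]),np.sin(p[2]); return np.c_[p[0]+c*P[:,0]-s*P[:,1],p[1]+s*P[:,0]+c*P[:,1],P[:,2]]
r=lambda p,P,q:(proj(m,T(p,P))-q).ravel()
j=least_squares(r,[560,-50,1.8],args=(JP,Jp)); mo=least_squares(r,[560,-120,1.8],args=(MP,Mp))
J,M=j.x,mo.x
if __name__=="__main__":
    print(J,j.fun.round(1)); print(M,mo.fun.round(1))
    c,s=np.cos(J[2]),np.sin(J[2]); d=M[:2]-J[:2]; print("module in jig",c*d[0]+s*d[1],-s*d[0]+c*d[1],M[2]-J[2])
    for n,u in (("spool",(320,124)),("tin",(195,209))): 
        d=at(m,*u,30)[:2]-J[:2]; print(n,c*d[0]+s*d[1],-s*d[0]+c*d[1])
E
python3 fit.py
```

```text
[621.9013912  -54.77415379   1.81111087] [ 0.5 -0.2 -0.7 -0.1  0.  -0.3 -0.7  0.4  0.4 -0.9  0.1  1.2  0.3 -0.1]
[ 616.82260221 -147.03678184    1.74143104] [-0.4  0.  -0.2 -0.1  0.  -0.6  0.7  0.6]
module in jig -88.40249855117388 26.892097006744265 -0.06967982497447123
spool -142.12605531370457 -112.64822423708418
tin 212.96243169750875 4.303079903513023
```

The fit holds to about 1 px, which is within the calibration error. The module is at jig (-88, 27) with yaw -0.07. Next is a helper that gives the shift to a jig-frame target in tool axes.

```bash
cat > go.py <<'E'
import sys; from h import *; from workcell import ctrl
# usage: go.py jx jy z : shift in tool axes to reach; J from J.npy
J=np.load('J.npy'); o=ctrl.get_obs(); Rt=R.from_rotvec(o['orientation']); c,s=np.cos(J[2]),np.sin(J[2])
Rj=np.array([[c,-s,0],[s,c,0],[0,0,1]]); d=np.array(o['ee_pos'])-[J[0],J[1],0]
print("t",round(o['t'],2),"tcp in jig",(Rj.T@d).round(1),"F jig",(Rj.T@o['ft_force']).round(1),"w",round(o['width'],1))
want=R.from_matrix(Rj@np.diag([1,-1,-1])); print("rot",(Rt.inv()*want).as_rotvec().round(3))
if len(sys.argv)>3:
    t=Rj@np.array(sys.argv[1:4],float)-d; print("shift",Rt.inv().apply(t).round(1))
E
python3 -c "
import numpy as np,fit;np.save('J.npy',fit.J)"; python3 go.py -88 105 160
```

```text
t 0.1 tcp in jig [-412.   472.7  222. ] F jig [ 0.3  0.2 -0.3] w 87.7
rot [-1.00e-03 -1.00e-03 -1.38e+00]
shift [ 422.4 -248.4   62.3]
```

```bash
python3 -m inch '[{"xyz":[34,-20,4],"rot":[0,0,-0.11]},{"xyz":[68,-40,8],"rot":[0,0,-0.23]},{"xyz":[104,-61,13],"rot":[0,0,-0.34]},{"xyz":[140,-82,20],"rot":[0,0,-0.46]},{"xyz":[176,-103,26],"rot":[0,0,-0.57]},{"xyz":[211,-124,31],"rot":[0,0,-0.69]},{"xyz":[246,-145,36],"rot":[0,0,-0.8]},{"xyz":[281,-166,41],"rot":[0,0,-0.92]},{"xyz":[316,-187,46],"rot":[0,0,-1.03]},{"xyz":[351,-208,52],"rot":[0,0,-1.15]},{"xyz":[387,-228,57],"rot":[0,0,-1.27]},{"xyz":[422,-248,62],"rot":[0,0,-1.38]}]' 255
python3 -m inch '[{"xyz":[0,0,0],"rot":[0,0,0]},{"xyz":[0,0,0],"rot":[0,0,0]}]'
python3 go.py -88 105 60; python3 - <<'E'
from workcell import ctrl
import cv2
from h import *
J=np.load('J.npy');m=ctrl.camera_model("wrist"); im=ctrl.get_image("wrist"); cv2.imwrite("pics/w0.png",im[:,:,::-1]); print(m)
np.save('w0.npy',m,allow_pickle=True)
E
```

```text
t: 1.1
ee_pos: [541.6, -164.3, 160.2]
orientation: [-1.932, -2.477, 0.0]
ft_force: [0.1, 0.1, 0.2]
width: 11.2
grasp_force: 0.0
t: 1.27
ee_pos: [541.3, -164.5, 160.0]
orientation: [-1.935, -2.474, 0.001]
ft_force: [0.0, -0.5, -0.1]
width: 0.9
grasp_force: 0.0
t 1.27 tcp in jig [-87.4 104.4 160. ] F jig [-0.5  0.1 -0.1] w 0.9
rot [-0.001 -0.001  0.003]
shift [ -0.7  -0.5 100. ]
{'fx': 376.9914953214597, 'fy': 376.9914953214597, 'cx': 272.35275297939614, 'cy': 212.6977430595625, 'k1': -0.03066499849197597, 'position': array([522.76426698, -94.09111705, 321.88322511]), 'attitude': array([-0.26358481, -0.02990856,  0.24173222])}
```

View pics/w0.png

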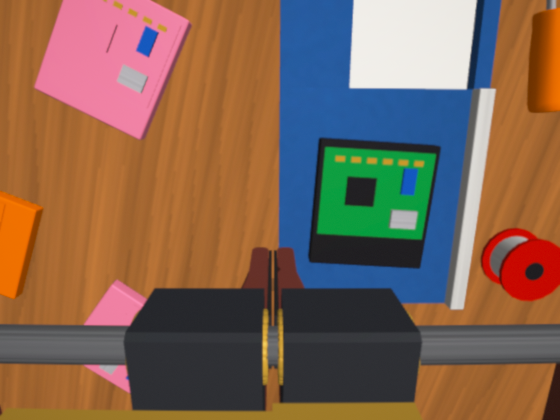

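The wrist view shows the pocket edge at (349,88) and (475,89), and the fence corners at (495,89), (479,89), (464,309) and (450,309). The module's top corners are at (320,139), (440,147), (421,267) and (310,261).

```bash
python3 - <<'E'
import numpy as np, fit
from fit import *
m=np.load('w0.npy',allow_pickle=True).item()
r=lambda p,P,q:(proj(m,T(p,P))-q).ravel()
JP=np.array([(0,47.5,24),(-180,-58,36),(-180,-46,36),(0,-58,36),(0,-46,36)]);q=np.array([(349,88),(464,309),(450,309),(495,89),(479,89)])
j=least_squares(r,J,args=(JP,q)); MP2=MP[[1,0,2,3]]; mo=least_squares(r,M,args=(MP2,np.array([(320,139),(440,147),(421,267),(310,261)])))
print(j.x,j.fun.round(1),mo.x,mo.fun.round(1))
for A in (j.x,):
    c,s=np.cos(A[2]),np.sin(A[2]); d=mo.x[:2]-A[:2]; print(c*d[0]+s*d[1],-s*d[0]+c*d[1],mo.x[2]-A[2])
np.save('J.npy',(J+2*j.x)/3)
E
python3 go.py -85 105 60
```

```text
[619.9303963  -52.90119757   1.81612489] [-0.6  0.4 -0.2  0.9 -0.1  1.   0.5 -0.8  0.3 -0.9] [ 615.27590201 -145.16927207    1.76063879] [-0.6 -1.1  1.7 -2.   0.   1.6 -1.1  2.2]
-88.37488435007714 26.92474148925868 -0.05548609631052992
t 1.32 tcp in jig [-89.6 104.7 160.2] F jig [0.2 0.3 0.9] w 0.8
rot [-0.001 -0.    -0.003]
shift [  4.6  -0.2 100.2]
```

```bash
python3 -m inch '[{"xyz":[2,0,35],"rot":[0,0,-0.003]},{"xyz":[4,0,70],"rot":[0,0,-0.003]},{"xyz":[4,0,100],"rot":[0,0,-0.003]},{"xyz":[4,0,120],"rot":[0,0,-0.003]},{"xyz":[4,0,128],"rot":[0,0,-0.003]},{"xyz":[4,5,128],"rot":[0,0,-0.003]},{"xyz":[4,10,128],"rot":[0,0,-0.003]},{"xyz":[4,15,128],"rot":[0,0,-0.003]},{"xyz":[4,20,128],"rot":[0,0,-0.003]},{"xyz":[4,24,128],"rot":[0,0,-0.003]},{"xyz":[4,28,128],"rot":[0,0,-0.003]},{"xyz":[4,31,128],"rot":[0,0,-0.003]}]'; python3 go.py -85 60 32
```

```text
t: 2.32
ee_pos: [570.5, -154.9, 33.3]
orientation: [1.935, 2.474, -0.0]
ft_force: [-2.5, -1.3, 2.1]
width: 0.5
grasp_force: 1.3
t 2.32 tcp in jig [-86.3  73.1  33.3] F jig [-0.6  2.8  2.1] w 0.5
rot [ 0.  0. -0.]
shift [ 1.3 13.1  1.3]
```

In contact, pushing with about 2.8 N. I'll keep going gently to the fence.

```bash
python3 -m inch '[{"xyz":[0,2,0],"rot":[0,0,0]},{"xyz":[0,4,0],"rot":[0,0,0]},{"xyz":[0,6,0],"rot":[0,0,0]},{"xyz":[0,8,0],"rot":[0,0,0]},{"xyz":[0,9,0],"rot":[0,0,0]},{"xyz":[0,10,0],"rot":[0,0,0]}]'; python3 go.py
```

```text
t: 2.82
ee_pos: [579.8, -152.6, 32.6]
orientation: [-1.936, -2.474, 0.0]
ft_force: [-2.5, -0.9, 1.4]
width: 0.8
grasp_force: 1.3
t 2.82 tcp in jig [-86.3  63.5  32.6] F jig [-0.2  2.6  1.4] w 0.8
rot [-0.    -0.    -0.001]
```

```bash
python3 -m inch '[{"xyz":[0,1,0],"rot":[0,0,0]},{"xyz":[0,2,0],"rot":[0,0,0]},{"xyz":[0,3,0],"rot":[0,0,0]}]'; python3 go.py;python3 -m inch '[{"xyz":[0,1,0],"rot":[0,0,0]},{"xyz":[0,1,0],"rot":[0,0,0]}]'; python3 go.py
```

```text
t: 3.07
ee_pos: [582.7, -151.9, 32.6]
orientation: [-1.936, -2.474, 0.0]
ft_force: [-3.0, -1.7, 1.2]
width: 0.6
grasp_force: 1.1
t 3.07 tcp in jig [-86.3  60.5  32.6] F jig [-0.9  3.3  1.2] w 0.6
rot [-0.    -0.    -0.001]
t: 3.23
ee_pos: [584.0, -151.6, 32.6]
orientation: [1.936, 2.474, 0.0]
ft_force: [-1.4, -0.4, 0.4]
width: 0.5
grasp_force: 0.6
t 3.23 tcp in jig [-86.4  59.2  32.6] F jig [-0.   1.4  0.4] w 0.5
rot [ 0.     0.    -0.001]
```

```bash
for i in 1 2; do python3 -m inch '[{"xyz":[0,1,0],"rot":[0,0,0]},{"xyz":[0,2,0],"rot":[0,0,0]}]'>/dev/null; python3 go.py;done
```

```text
t 3.4 tcp in jig [-86.3  57.5  32.6] F jig [0.4 2.4 0.8] w 0.4
rot [-0.    -0.    -0.001]
t 3.57 tcp in jig [-86.3  55.4  32.7] F jig [-0.5  1.4  0.8] w -0.1
rot [ 0.     0.    -0.001]
```

```bash
for i in 1 2 3; do python3 -m inch '[{"xyz":[0,1,0],"rot":[0,0,0]},{"xyz":[0,1.5,0],"rot":[0,0,0]}]'>/dev/null; python3 go.py;done
```

```text
t 3.73 tcp in jig [-86.4  54.   32.7] F jig [-0.6  3.7  1.2] w 0.5
rot [-0.     0.    -0.001]
t 3.9 tcp in jig [-86.3  53.9  32.6] F jig [-1.4  8.7  5.9] w 0.6
rot [-0.003 -0.001 -0.   ]
t 4.07 tcp in jig [-86.3  53.8  32.6] F jig [-2.8 13.9 10.1] w 0.3
rot [-0.005 -0.001 -0.   ]
```

Seated against the fence. Next I back off, rise and go behind the tail.

```bash
python3 -m inch '[{"xyz":[0,-6,0],"rot":[0,0,0]},{"xyz":[0,-14,-5],"rot":[0,0,0]},{"xyz":[0,-14,-35],"rot":[0,0,0]},{"xyz":[-25,0,-45],"rot":[0,0,0]},{"xyz":[-50,22,-45],"rot":[0,0,0]},{"xyz":[-70,40,-45],"rot":[0,0,0]},{"xyz":[-84,53,-45],"rot":[0,0,0]},{"xyz":[-84,53,-45],"rot":[0,0,0]}]' 110; python3 go.py -172 0 32
python3 - <<'E'
from workcell import ctrl
import cv2
from h import *
m=ctrl.camera_model("wrist"); im=ctrl.get_image("wrist"); cv2.imwrite("pics/w1.png",im[:,:,::-1]); np.save('w1.npy',m,allow_pickle=True)
J=np.load('J.npy');c,s=np.cos(J[2]),np.sin(J[2])
for P in [(0,47.5,24),(0,-46,36),(-38,46,38),(-38,-46,38)]: print(P,proj(m,[J[0]+c*P[0]-s*P[1],J[1]+s*P[0]+c*P[1],P[2]]).round())
E
```

```text
t: 4.73
ee_pos: [667.1, -220.7, 78.9]
orientation: [1.934, 2.469, 0.003]
ft_force: [-0.7, -0.9, -0.3]
width: 48.9
grasp_force: 0.0
t 4.73 tcp in jig [-173.5   -4.8   78.9] F jig [-0.7  0.9 -0.3] w 48.9
rot [ 0.005  0.003 -0.002]
shift [ 1.6 -5.  46.8]
(0, 47.5, 24) [[169. -98.]]
(0, -46, 36) [[ 363. -112.]]
(-38, 46, 38) [[169. -23.]]
(-38, -46, 38) [[360. -23.]]
```

View pics/w1.png

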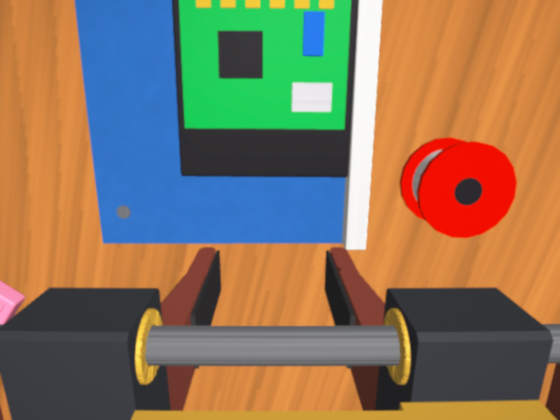

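The module is square against the fence, with its tail edge at v≈176, ahead of the open fingers. I'll descend behind it and push.

```bash
python3 - <<'E'
from h import *
m=np.load('w1.npy',allow_pickle=True).item();J=np.load('J.npy');c,s=np.cos(J[2]),np.sin(J[2])
for u,v,z in[(182,175,38),(348,177,38),(347,230,36)]:
    d=at(m,u,v,z)[:2]-J[:2];print(c*d[0]+s*d[1],-s*d[0]+c*d[1])
E
python3 -m inch '[{"xyz":[0,-6,20],"rot":[0,0,0]},{"xyz":[0,-6,38],"rot":[0,0,0]},{"xyz":[0,-6,46],"rot":[0.005,0.003,0]},{"xyz":[5,-6,46],"rot":[0.005,0.003,0]},{"xyz":[10,-6,46],"rot":[0.005,0.003,0]},{"xyz":[15,-6,46],"rot":[0.005,0.003,0]},{"xyz":[20,-6,46],"rot":[0.005,0.003,0]},{"xyz":[25,-6,46],"rot":[0.005,0.003,0]},{"xyz":[30,-6,46],"rot":[0.005,0.003,0]}]' >/dev/null; python3 go.py
```

```text
-134.34091622574644 45.44408742387721
-135.67976151388848 -44.73618182335506
-166.61399931551946 -46.13797034783279
t 5.53 tcp in jig [-140.4    3.3   32.8] F jig [-2.3  0.7  2.5] w 50.0
rot [-0.003 -0.001 -0.   ]
```

```bash
python3 -m inch '[{"xyz":[5,0,0],"rot":[0,0,0]},{"xyz":[10,0,0],"rot":[0,0,0]},{"xyz":[15,0,0],"rot":[0,0,0]},{"xyz":[20,0,0],"rot":[0,0,0]},{"xyz":[25,0,0],"rot":[0,0,0]},{"xyz":[30,0,0],"rot":[0,0,0]},{"xyz":[35,0,0],"rot":[0,0,0]},{"xyz":[40,0,0],"rot":[0,0,0]},{"xyz":[45,0,0],"rot":[0,0,0]},{"xyz":[50,0,0],"rot":[0,0,0]},{"xyz":[55,0,0],"rot":[0,0,0]},{"xyz":[60,0,0],"rot":[0,0,0]}]' >/dev/null; python3 go.py
python3 - <<'E'
from workcell import ctrl
import cv2
im=ctrl.get_image("wrist"); cv2.imwrite("pics/w2.png",im[:,:,::-1])
E
```

```text
t 6.53 tcp in jig [-79.8   4.1  31.8] F jig [-2.2 -0.3  2.1] w 50.0
rot [-0.005 -0.003 -0.001]
```

View pics/w2.png

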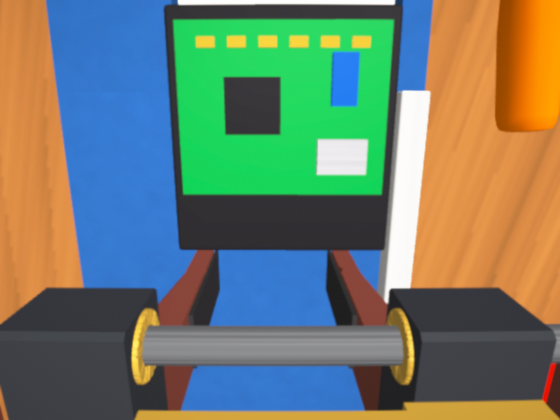

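The module is straight along the fence, with its nose already out over the pocket. I'll push on through the tip-over.

```bash
python3 -m inch '[{"xyz":[5,0.1,0],"rot":[0,0,0]},{"xyz":[10,0.2,0],"rot":[0,0,0]},{"xyz":[15,0.3,0],"rot":[0,0,0]},{"xyz":[20,0.4,0],"rot":[0,0,0]},{"xyz":[24,0.5,0],"rot":[0,0,0]},{"xyz":[28,0.6,0],"rot":[0,0,0]},{"xyz":[32,0.7,0],"rot":[0,0,0]},{"xyz":[36,0.8,0],"rot":[0,0,0]},{"xyz":[40,0.9,0],"rot":[0,0,0]},{"xyz":[44,1,0],"rot":[0,0,0]},{"xyz":[48,1,0],"rot":[0,0,0]},{"xyz":[52,1,0],"rot":[0,0,0]}]' >/dev/null; python3 go.py
python3 - <<'E'
from workcell import ctrl
import cv2
from h import *
m=ctrl.camera_model("wrist"); im=ctrl.get_image("wrist"); cv2.imwrite("pics/w3.png",im[:,:,::-1]);np.save('w3.npy',m,allow_pickle=True)
E
```

```text
t 7.58 tcp in jig [-27.7   3.4  31.7] F jig [-2.3 -0.9 -1.2] w 50.0
rot [-0.006 -0.004 -0.001]
```

View pics/w3.png

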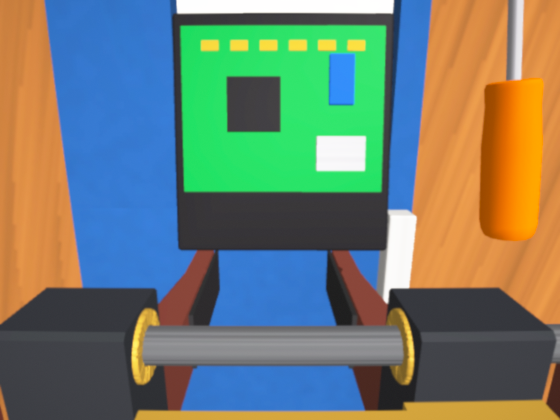

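The nose has tipped into the pocket, still in line. The jaw should be about 13 mm ahead, so I'll advance with force checks.

```bash
python3 -m inch '[{"xyz":[3,0,0],"rot":[0,0,0]},{"xyz":[6,0,0],"rot":[0,0,0]},{"xyz":[9,0,0],"rot":[0,0,0]},{"xyz":[11,0,0],"rot":[0,0,0]}]' >/dev/null; python3 go.py; for i in 1 2 3 4; do python3 -m inch '[{"xyz":[1,0,0],"rot":[0,0,0]},{"xyz":[1.5,0,0],"rot":[0,0,0]}]' >/dev/null; python3 go.py;done
```

```text
t 7.97 tcp in jig [-17.    3.1  31.9] F jig [-0.6 -0.6 -0.9] w 49.8
rot [-0.005 -0.003 -0.001]
t 8.13 tcp in jig [-16.1   3.   32.1] F jig [-3.9  0.1 -0.8] w 50.0
rot [-0.005 -0.002 -0.   ]
t 8.3 tcp in jig [-15.    3.   32.1] F jig [-5.8  0.2 -0.1] w 49.7
rot [-0.005 -0.002 -0.001]
t 8.47 tcp in jig [-13.7   2.9  32.2] F jig [-5.   1.  -0.2] w 49.7
rot [-0.005 -0.002 -0.001]
t 8.63 tcp in jig [-12.3   3.   32.2] F jig [-6.3  1.7 -0.1] w 49.7
rot [-0.005 -0.002 -0.001]
```

```bash
for i in 1 2 3; do python3 -m inch '[{"xyz":[1,0,0],"rot":[0,0,0]},{"xyz":[1.3,0,0],"rot":[0,0,0]}]' >/dev/null; python3 go.py;done
python3 - <<'E'
from workcell import ctrl
import cv2
from h import *
m=ctrl.camera_model("wrist"); im=ctrl.get_image("wrist"); cv2.imwrite("pics/w4.png",im[:,:,::-1]);np.save('w4.npy',m,allow_pickle=True)
E
```

```text
t 8.8 tcp in jig [-11.2   2.9  32.2] F jig [-7.2  0.7 -1.3] w 50.1
rot [-0.005 -0.002 -0.001]
t 8.97 tcp in jig [-10.    2.9  32.3] F jig [-6.8  1.6 -0.1] w 49.7
rot [-0.004 -0.002 -0.   ]
t 9.13 tcp in jig [-8.8  2.9 32.3] F jig [-8.6  1.6  0.4] w 49.9
rot [-0.004 -0.001 -0.001]
```

View pics/w4.png

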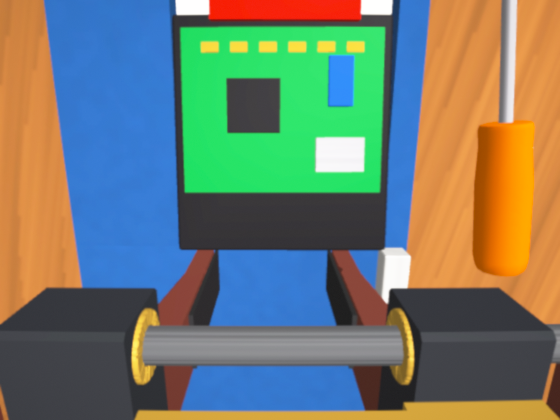

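The nose is under the red lip. The tail edge (v≈248) is level with the fence end (v≈248), so the tail is about at the edge. I'll go slightly further, then drag the tail down with the fingers.

```bash
for i in 1 2; do python3 -m inch '[{"xyz":[0.7,0,0],"rot":[0,0,0]},{"xyz":[1,0,0],"rot":[0,0,0]}]' >/dev/null; python3 go.py;done;  python3 -m inch '[{"xyz":[0.3,0,2],"rot":[0,0,0]},{"xyz":[0.3,0,4],"rot":[0,0,0]},{"xyz":[0.3,0,5.5],"rot":[0,0,0]},{"xyz":[0.3,0,6.5],"rot":[0,0,0]}]' >/dev/null; python3 go.py
python3 - <<'E'
from workcell import ctrl
import cv2
from h import *
m=ctrl.camera_model("wrist"); im=ctrl.get_image("wrist"); cv2.imwrite("pics/w5.png",im[:,:,::-1]);np.save('w5.npy',m,allow_pickle=True)
E
```

```text
t 9.35 tcp in jig [-7.9  2.9 32.3] F jig [-7.6  1.7 -0.4] w 49.9
rot [-0.004 -0.001 -0.   ]
t 9.52 tcp in jig [-7.   2.9 32.3] F jig [-8.2  2.   0.1] w 50.1
rot [-0.004 -0.001 -0.   ]
t 9.85 tcp in jig [-7.2  2.9 25.8] F jig [-11.9   2.6   0.2] w 50.0
rot [-0.004 -0.    -0.   ]
```

View pics/w5.png

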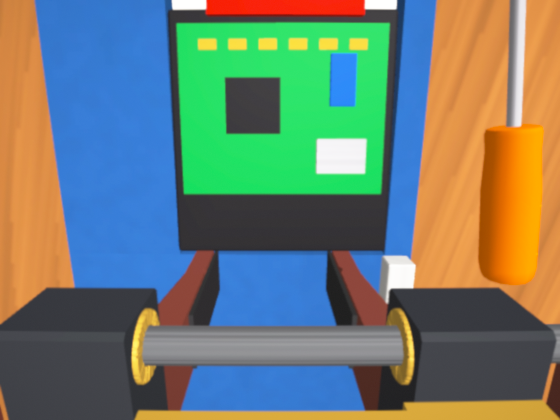

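The tail moved down with the fingers and is ahead of the edge. Next I back off, rise over the tail strip, and press down.

```bash
python3 -m inch '[{"xyz":[-3,0,0],"rot":[0,0,0]},{"xyz":[-7,0,0],"rot":[0,0,0]},{"xyz":[-12,0,0],"rot":[0,0,0]},{"xyz":[-12,0,-20],"rot":[0,0,0]},{"xyz":[-8,0,-32],"rot":[0.004,0,0]},{"xyz":[5,2,-32],"rot":[0.004,0,0]},{"xyz":[18,3,-32],"rot":[0.004,0,0]},{"xyz":[18,3,-32],"rot":[0.004,0,0]}]' >/dev/null; python3 go.py 11 0 26
python3 - <<'E'
from workcell import ctrl
import cv2
from h import *
m=ctrl.camera_model("side"); im=ctrl.get_image("side"); 
cv2.imwrite("pics/s6.png",cv2.resize(im[150:290,190:330,::-1],None,fx=4,fy=4,interpolation=cv2.INTER_CUBIC))
E
```

```text
t 10.57 tcp in jig [15.8  0.  57.3] F jig [ 0.4  0.4 -0.7] w 49.6
rot [-0.01  -0.004  0.001]
shift [-4.9  0.3 31.3]
```

View pics/s6.png

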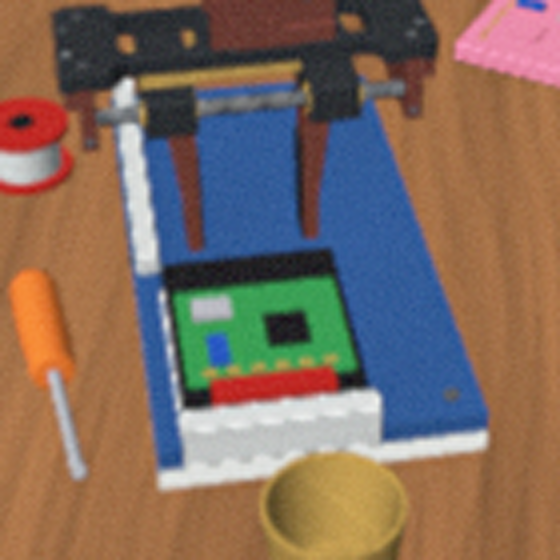

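The module is in the pocket, with its nose under the jaw and the fingers above the tail. Now I press.

```bash
python3 -m inch '[{"xyz":[-4,0,8],"rot":[0,0,0]},{"xyz":[-5,0,16],"rot":[0,0,0]},{"xyz":[-5,0,20],"rot":[0,0,0]},{"xyz":[-5,0,22],"rot":[0,0,0]}]' >/dev/null; python3 go.py; for i in 1 2 3 4; do python3 -m inch '[{"xyz":[0,0,1],"rot":[0,0,0]},{"xyz":[0,0,2],"rot":[0,0,0]},{"xyz":[0,0,2],"rot":[0,0,0]}]' >/dev/null; python3 go.py;done
```

```text
t 10.95 tcp in jig [ 7.7  1.1 33.8] F jig [0.4 0.4 0.5] w 49.8
rot [-0.011 -0.004 -0.001]
t 11.2 tcp in jig [ 7.7  0.1 33.4] F jig [0.9 0.3 0.2] w 49.5
rot [-0.009 -0.003 -0.001]
t 11.45 tcp in jig [ 7.6 -0.2 31.9] F jig [-1.1  0.7  1.8] w 49.8
rot [-0.008 -0.003 -0.001]
t 11.7 tcp in jig [ 7.6 -0.2 29.7] F jig [-2.6  0.4  3.5] w 49.8
rot [-0.008 -0.003 -0.001]
t 11.95 tcp in jig [ 7.7 -0.2 27.6] F jig [-1.5 -0.3  2.4] w 49.9
rot [-0.008 -0.003 -0.001]
```

```bash
for i in 1 2 3; do python3 -m inch '[{"xyz":[0,0,1],"rot":[0,0,0]},{"xyz":[0,0,1.5],"rot":[0,0,0]},{"xyz":[0,0,1.5],"rot":[0,0,0]}]' >/dev/null; python3 go.py;done
```

```text
t 12.2 tcp in jig [ 7.7 -0.2 26.5] F jig [-3.1  0.4  5.3] w 50.0
rot [-0.008 -0.003 -0.001]
t 12.45 tcp in jig [ 7.7 -0.3 26.4] F jig [-0.1  5.3 17. ] w 49.8
rot [-0.008 -0.003 -0.001]
t 12.7 tcp in jig [ 7.6 -0.4 26.2] F jig [ 1.1 10.3 30.1] w 49.9
rot [-0.008 -0.003 -0.001]
```

It bottomed out at z≈26.3, the expected top of a flat module. I'll retreat and check.

```bash
python3 -m inch '[{"xyz":[0,0,-4],"rot":[0,0,0]},{"xyz":[0,0,-20],"rot":[0,0,0]},{"xyz":[-10,0,-50],"rot":[0,0,0]},{"xyz":[-45,0,-80],"rot":[0,0,0]},{"xyz":[-80,0,-100],"rot":[0,0,0]},{"xyz":[-110,0,-100],"rot":[0,0,0]},{"xyz":[-110,0,-100],"rot":[0,0,0]}]' >/dev/null; python3 go.py
python3 - <<'E'
from workcell import ctrl
import cv2
from h import *
m=ctrl.camera_model("wrist"); im=ctrl.get_image("wrist"); s=ctrl.get_image("side"); np.save('w7.npy',m,allow_pickle=True)
b=cv2.resize(s[180:285,190:330],(560,420),interpolation=cv2.INTER_CUBIC)
cv2.imwrite("pics/s7.png",cv2.resize(np.vstack([im[:300],b])[:,:,::-1],None,fx=.83,fy=.83))
J=np.load('J.npy');c,s=np.cos(J[2]),np.sin(J[2])
for P in [(0,46,26),(0,-46,26),(91,0,32)]: print(P,proj(m,[J[0]+c*P[0]-s*P[1],J[1]+s*P[0]+c*P[1],P[2]]).round())
E
```

```text
t 13.28 tcp in jig [-107.8   -1.7  124.8] F jig [-0.2 -0.3  0.5] w 50.2
rot [-0.005  0.    -0.004]
(0, 46, 26) [[201.  55.]]
(0, -46, 26) [[343.  55.]]
(91, 0, 32) [[ 272. -113.]]
```

View pics/s7.png

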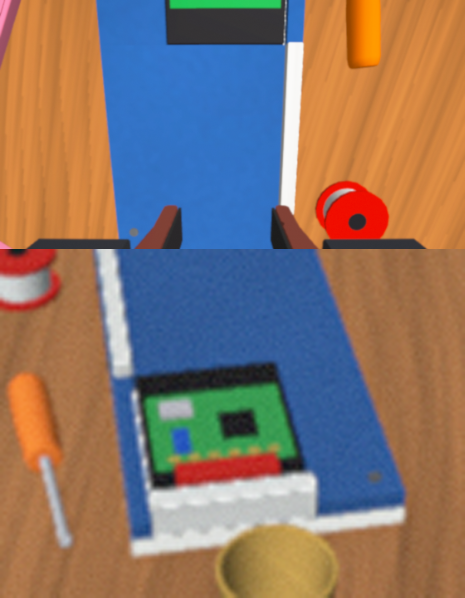

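The tail edge lies at (200–343, 53) in full-size pixels. The prediction for a seated module was (201–343, 55), so it is home and the jaw is holding it. Handing in.

```bash
python3 -c "
from workcell import ctrl
print(ctrl.close_job())"
```

```text
the job is handed in; nothing more can be done
None
```

The job is handed in: the last pictures show the module flat and square in the pocket, nose under the red jaw and tail behind the landing's edge; spool, tin and driver were never touched (about 13 s used, verdict not reported).

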